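Lay out the oven tray for a drying test

TASK

Lay out the blue oven tray for a drying run: stand the crucible midway between the probe stand and the dial thermometer and put its lid squarely on it; stand the glass weighing bottle straight behind the probe stand, and the aluminium tin straight in front of the dial thermometer, each 70 mm from it centre to centre. The tray's handle is at its front. Set everything down upright without dropping or tipping it, let go, and leave the amber bottle, the beaker and the scoop where they are.

Things in the scene. Friction and masses are not known exactly. Their poses are not given: they have to be found in the camera images.
- tray: Fixed blue tray with a white rim, on the bench; 250 mm (its x, front to back) by 300 mm (its y), floor 4 mm thick, rim 6 mm wide and 12 mm high. Origin: centre of its underside. Its x axis points to the back, away from its steel handle; the handle is a wire bow on the front edge (-x), 28 mm out and about 13 mm high, on the robot's side. y points to the left. Turned up to 0.25 rad.
- probe: Probe stand, fixed on the tray floor: round steel foot 44 mm across and 14 mm high with a thin upright rod (8 mm) and a 12 mm brass ball at the top, 62 mm high in all. Origin: centre of its underside, on the tray floor. Its axes are parallel to the tray's (x to the back). It stands on the tray's left-right centre line (tray x = 0), 78 mm to the left or right of the tray's centre; the dial thermometer is on the other side.
- dial: Dial thermometer, fixed on the tray floor: rectangular steel foot 34 x 44 mm with a round upright dial 46 mm across whose white face looks to the front, 58 mm high. Origin: centre of its underside. Axes parallel to the tray's. It stands at tray x = 0, 78 mm to the other side of the tray's centre, so that the point midway between the two is the tray's centre.
- crucible: Loose white porcelain crucible, an open straight cup 42 mm in outer diameter and 42 mm high, wall 3 mm, about 60 g. Origin: centre of its underside; z up.
- lid: Loose white porcelain lid of the crucible: flat disc 48 mm in diameter, 5 mm thick, flat beneath, with a knob on its middle 12 mm in diameter that rises 18 mm above the disc (23 mm in all), about 25 g. It lies knob up on the bench. Origin: centre of its underside; z up. On the crucible its underside rests on the rim, 42 mm above the crucible's origin.
- bottle: Loose clear glass weighing bottle with stopper, slim: body 30 mm in diameter and 46 mm high, stopper above it, 62 mm high in all, closed, about 50 g. Origin: centre of its underside; z up.
- tin: Loose low round aluminium tin with its lid shut: 54 mm in diameter, its top 8 mm 56 mm in diameter, 24 mm high, smooth flat top, about 50 g. Origin: centre of its underside; z up.
- reagent: Bystander, leave alone: amber glass bottle, 60 mm in diameter, 120 mm high, black cap, beyond the work. Origin: centre of its underside.
- beaker: Bystander, leave alone: empty glass beaker, 60 mm in diameter, 70 mm high, beyond the tray. Origin: centre of its underside.
- scoop: Bystander, leave alone: steel scoop spoon about 140 mm long lying on the bench, beyond the loose things, about along the robot's left-right direction. Origin: on its underside.
There are look-alikes about, which are no part of the job. What is shaped like the dial but black or purple is not meant.

How it is judged (in metres and radians):
At the end, for the whole second after the job is handed in: Upright at rest on the tray floor, released, each way within 12 mm: crucible midway between probe stand and dial thermometer; bottle 70 mm straight behind the probe stand; tin 70 mm straight in front of the dial thermometer. Lid flat on the crucible rim, knob up, centred within 8 mm (z of crucible in the frame of tray between 0.001 and 0.008 m and angle between each of crucible, bottle, tin, lid's own z axis and vertical below 0.1 rad and z of bottle in the frame of tray between 0.001 and 0.008 m and z of tin in the frame of tray between 0.001 and 0.008 m and x of crucible in the frame of tray between -0.012 and 0.012 m and horizontal distance between crucible and probe below 0.091 m and horizontal distance between crucible and dial below 0.091 m and x of bottle in the frame of probe between 0.058 and 0.082 m and y of bottle in the frame of probe between -0.012 and 0.012 m and x of tin in the frame of dial between -0.082 and -0.058 m and y of tin in the frame of dial between -0.012 and 0.012 m and horizontal distance between lid and crucible below 0.008 m and z of lid in the frame of crucible between 0.039 and 0.045 m and linear speed of each of crucible, lid, bottle, tin below 0.02 m/s); the robot touches nothing.
It fails at once if a thing to be laid out dropped: in free fall with its underside more than 40 mm (the lid: 85 mm) above the bench ((height (world z) of crucible above 0.04 m and contact force between crucible and anything else below 0.001 N) or (height (world z) of lid above 0.085 m and contact force between lid and anything else below 0.001 N) or (height (world z) of bottle above 0.04 m and contact force between bottle and anything else below 0.001 N) or (height (world z) of tin above 0.04 m and contact force between tin and anything else below 0.001 N)).
It fails at once if a thing to be laid out tipped by more than 40 degrees (angle between any of crucible, lid, bottle, tin's own z axis and vertical above 0.7 rad).
It fails at once if amber bottle, beaker or scoop moved by more than 20 mm (distance of any of reagent, beaker, scoop from where it was at the start of the episode above 0.02 m).
It also fails if it takes over 120 s, if anything falls off the work surface, if the arm or the gripper's body presses on something with over 40 N, if the wrist force passes 120 N, or if a joint passes its speed limit or range.

ROBOT

A 6-joint arm with a two-finger parallel gripper is mounted at the origin on the work surface. World frame = base frame: x ahead of the robot, y to its left, z up, the work surface at z = 0. Lengths are in m, angles in degrees, forces in N, time in s.
With the tool pointing down it reaches from about 0.325 to 0.9 m from the base axis. Payload 6.1 kg.
Tool frame: the origin (TCP) lies at the very end of the fingers, on their centre line; the grasp point (between the pads) lies 19 mm behind it; z points along the fingers, y is the line along which they close (so a half turn about z gives the same grasp; the last joint's range is limited). The gripper opens to 87 mm and grips with 3 to 60 N. Pads are 19 mm wide; open, the fingers measure 117 mm over their backs; the gripper's body (75 mm by 190 mm) begins 51 mm behind the grasp point.
Start: joints at [-7.225, 12.628, 87.462, -0, 79.91, -7.225], TCP at [0.625, -0, 0.223] pointing down, gripper open.
Joint ranges: [-170.65, 170.65], [-52.31, 119.04], [5.05, 147.46], [-71.25, 251.25], [11.57, 151.72], [-153.62, 153.62]. Speed limits (degrees/s): [147.25, 147.25, 172.46, 180, 180, 180].

INTERFACE

Orientations are given as a 3x3 rotation matrix whose columns are the frame's x, y, z axes.
In Python, from plant import sensors, optics, finish_job gives the robot as it stands.
- The arm moves only by the shell command python3 -m inch 'ROWS'. ROWS is a JSON object of lists of equal length, an entry for each row: "translation": the shift along the tool's x, y, z in mm, a list of three; "angular": the turn, a rotation vector about the tool's x, y, z in rad, a list of three; "fingers": the gripper command: -1 is fully open, 1 is shut, values between are in proportion. A call has 1 to 10 rows; each row is the pose to reach, as a shift and turn from the pose commanded when the call began, along the tool's axes at that moment; what a row does not reach only later rows make up. A row lasts 1/12 s, in which the tool goes at most 41.7 mm and 7.16 degrees, less where a joint would pass 70% of its speed; a pose out of reach is approached as far as the arm can. A call with a gripper value outside its range is refused whole. The fingers move at their own pace and stop on an object; the grip force is fixed at half the most. Time passes only in rows, so rows that repeat a pose let the fingers close. It gives the time, the measured TCP pose, the force, the opening and the grip force at its end, in the units of the state.
- sensors.read_state(): the state, without advancing time (a new reading comes with each control period).
- optics.get_image(name): name is "scene" or "side" or "wrist"; returns a dict with "image" (384x512x3 uint8, red, green, blue), "camera_matrix" (3x3 intrinsics, pixels), "world_from_camera" (4x4, takes a point from camera to world coordinates). Camera axes: x right, y down, z forward; pixel columns grow to the right and rows downward; lengths in m; the calibration is good to about 2 mm. A picture is of the moment at which its call begins. There is no depth.
- finish_job(): hands the job in; it is judged then, once.
Trained networks look in the newest picture that a camera, given by its name, has taken for a name from the list of things; names that differ only in an ending like _2 or _b are one class to them, and where a whole thing is asked for, a point or a joint stands for the part that bears it (a point fixed in the world has none). Each returns a list of dicts, best first, with "p" (0 to 1); they miss things now and then, are a little off and sometimes report something else, mostly with a low value. They report only what shows in the picture. A call takes as long as a camera call. They do not tell look-alikes from the thing itself.
- optics.search_frame(camera, label): "location" ([x, y, z] in m, in world coordinates, good to about 4 mm: the middle of the surface that is visible of it).
- optics.spot_point(camera, label): "location" ([x, y, z] in m, in world coordinates, good to about 4 mm: a listed point, or the origin of a listed thing).
The state is a dict: "clock": time; "joint_pos": joint angles; "joint_vel": joint speeds; "joint_efforts": joint torques, N m; "tcp_pos": TCP position; "tcp_rot": TCP orientation; "contact_force": force on the tool from outside, world axes, zero at the start; "torque": the same for the moment, N m; "finger_gap": opening from 0.0 (shut) to 1.0 (fully open); "grip_force": force on a finger pad.
Only numpy, scipy, OpenCV 4.12 (cv2) and the standard library are available. Lean on these libraries where they do the work, as an engineer would, in place of code of your own. Each camera call takes 0.05 s, during which the arm holds its last target. There are 200 camera calls.

## Working session

There is one attempt and no reset: what is moved stays moved. The work goes in short steps, Python scripts to look and compute and a shell command to move; the robot and the scene stay as the last step left them, time stands still between calls to the robot, and variables do not carry over. Pictures are saved under pics/ and viewed, at most 14 in all, crops included, and the job is handed in when it is done.

```bash
mkdir -p pics
cat > h.py <<'E'
import numpy as np, cv2
from plant import sensors, optics
def snap(cam,fn=None):
    d=optics.get_image(cam)
    if fn: cv2.imwrite('pics/'+fn,d['image'][:,:,::-1])
    return d
def px2w(d,u,v,z):
    T=np.array(d['world_from_camera']);K=np.array(d['camera_matrix'])
    r=T[:3,:3]@np.linalg.solve(K,[u,v,1]);o=T[:3,3]
    return (o+r*(z-o[2])/r[2])[:2].round(4)
def w2px(d,p):
    T=np.linalg.inv(d['world_from_camera']);q=np.array(d['camera_matrix'])@(T[:3,:3]@p+T[:3,3])
    return (q[:2]/q[2]).round(0)
E
python3 - <<'E'
from h import *
for cam in ['scene','side']:
    d=snap(cam,cam+'1.png'); print(cam,np.array(d['world_from_camera'])[:3,3])
    for n in ['tray','probe','dial','crucible','lid','bottle','tin','reagent','beaker','scoop']:
        for r in optics.spot_point(cam,n):
            if r['p']>.25: print(n,round(r['p'],2),np.round(r['location'],3),w2px(d,r['location']))
s=sensors.read_state();print(s['tcp_rot'],s['tcp_pos'],s['clock'])
E
```

```text
scene [ 1.00571883 -0.15942407  0.8477183 ]
tray 0.84 [ 0.554 -0.124  0.004] [181. 223.]
probe 0.62 [ 0.546 -0.206  0.01 ] [149. 233.]
dial 0.72 [ 0.753 -0.005 -0.002] [261. 270.]
dial 0.66 [ 0.554 -0.045  0.006] [210. 210.]
dial 0.65 [ 0.656  0.103 -0.002] [280. 218.]
crucible 0.63 [0.59  0.31  0.003] [333. 167.]
crucible 0.52 [ 0.776  0.111 -0.001] [307. 256.]
lid 0.63 [0.41  0.156 0.002] [253. 143.]
bottle 0.72 [0.405 0.316 0.003] [299. 121.]
tin 0.63 [0.575 0.168 0.003] [285. 183.]
reagent 0.8 [ 0.774  0.111 -0.001] [307. 256.]
beaker 0.62 [ 0.794 -0.126 -0.005] [222. 310.]
scoop 0.64 [ 0.713  0.258 -0.003] [343. 211.]
side [0.23066517 0.70290287 0.46149101]
tray 0.71 [ 0.551 -0.126  0.003] [292. 177.]
probe 0.51 [ 0.549 -0.206  0.002] [304. 165.]
dial 0.82 [ 0.35   0.011 -0.   ] [359. 226.]
dial 0.63 [ 0.756 -0.004  0.003] [194. 183.]
dial 0.63 [0.654 0.098 0.004] [208. 212.]
dial 0.55 [ 0.557 -0.048  0.005] [277. 190.]
crucible 0.6 [ 0.584  0.312 -0.001] [175. 286.]
crucible 0.33 [ 0.787 -0.131 -0.   ] [211. 161.]
lid 0.75 [ 0.408  0.154 -0.002] [308. 260.]
bottle 0.89 [0.404 0.314 0.002] [274. 321.]
tin 0.7 [ 0.547 -0.203  0.005] [304. 164.]
tin 0.61 [0.571 0.17  0.003] [225. 240.]
reagent 0.63 [0.779 0.104 0.002] [159. 202.]
beaker 0.63 [ 0.79 -0.13  0.  ] [210. 161.]
scoop 0.88 [ 0.716  0.259 -0.001] [135. 249.]
[[ 9.27799732e-06  9.99999998e-01  5.45614178e-05]
 [ 1.00000000e+00 -9.27877262e-06  1.42093722e-05]
 [ 1.42098784e-05  5.45612860e-05 -9.99999998e-01]] [6.25004353e-01 9.91836672e-07 2.22559626e-01] 1.1
```

View pics/scene1.png

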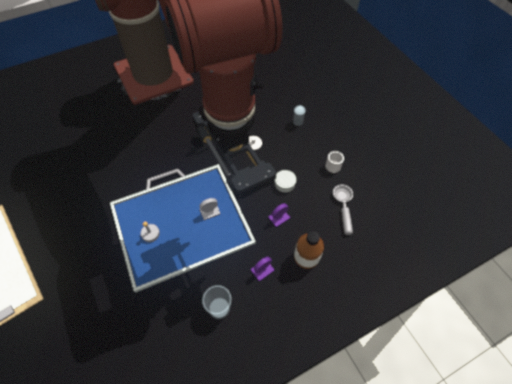

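View pics/side1.png

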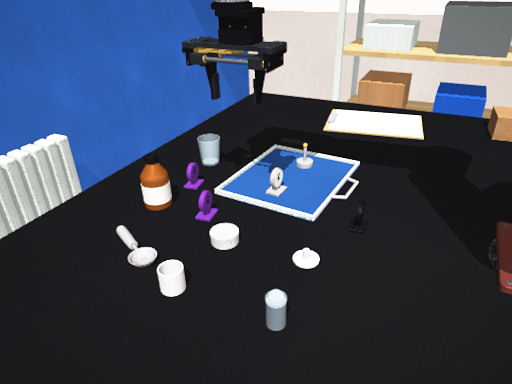

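The scene picture shows the tray with the handle to the robot at (165,180), the probe at (149,232), the white dial at (209,209), the crucible at (335,160), the lid at (255,143), the tin at (285,181) and the weighing bottle at (299,115). The side picture agrees. The purple dials are at (205,203) and (193,175), and the black one is at (359,215).

Run:
```python
from h import *
for cam,seed in [('scene',(180,235)),('side',(290,185))]:
    d=snap(cam); hsv=cv2.cvtColor(d['image'],cv2.COLOR_RGB2HSV)
    m=cv2.inRange(hsv,(100,120,60),(125,255,255)); n,l=cv2.connectedComponents(m)
    c=max(cv2.findContours((l==l[seed[1],seed[0]]).astype('uint8'),0,1)[0],key=cv2.contourArea)
    P=np.array([px2w(d,u,v,.004) for u,v in c[:,0].astype(float)]).astype('float32')
    r=cv2.minAreaRect(P*1000); print(cam,r, 'box',cv2.boxPoints(r).round(0).tolist())
d=snap('wrist','w1.png'); T=np.array(d['world_from_camera']);print(T.round(3))
for n in ['tray','probe','dial','tin','lid','crucible','bottle']:
    for r in optics.spot_point('wrist',n):
        if r['p']>.25: print(n,round(r['p'],2),np.round(r['location'],3),w2px(d,r['location']))
```

```text
scene ((549.55029296875, -125.67164611816406), (283.8216857910156, 230.4879608154297), 85.68119812011719) box [[424.0, -259.0], [654.0, -276.0], [675.0, 7.0], [445.0, 25.0]]
side ((554.3159790039062, -129.2149200439453), (272.14068603515625, 231.04202270507812), 85.75962829589844) box [[429.0, -256.0], [659.0, -273.0], [680.0, -2.0], [449.0, 15.0]]
[[ 1.    -0.     0.     0.625]
 [-0.    -0.956 -0.293  0.081]
 [ 0.     0.293 -0.956  0.384]
 [ 0.     0.     0.     1.   ]]
tray 0.92 [ 0.552 -0.127  0.   ] [203. 252.]
probe 0.69 [ 0.548 -0.205  0.003] [203. 299.]
dial 0.94 [ 0.756 -0.004 -0.001] [351. 169.]
dial 0.91 [ 0.652  0.104 -0.004] [275.  83.]
dial 0.82 [0.353 0.011 0.002] [ 46. 158.]
dial 0.71 [ 0.557 -0.047  0.005] [203. 201.]
tin 0.95 [ 0.571  0.17  -0.   ] [206.  23.]
```

View pics/w1.png

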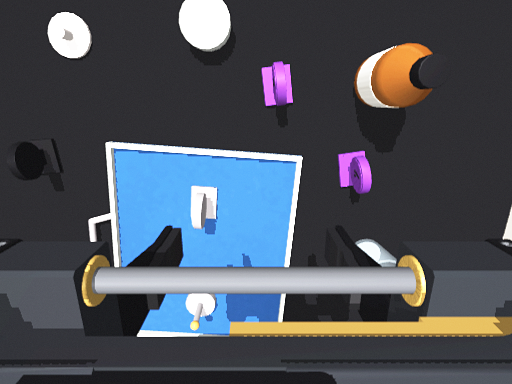

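The wrist picture shows the tray with the white dial at (203,205) and the probe at (200,305), plus the tin at (205,22) and the lid at (70,35). The tray is turned about -0.075 rad with its centre near (0.552,-0.126). I'm going to the crucible.

```bash
python3 -m inch '{"translation":[[25,-4,0],[50,-8,0],[80,-12,0],[110,-16,0],[140,-20,0],[170,-26,0],[195,-32,0],[210,-38,0],[210,-38,0],[210,-38,0]],"angular":[[0,0,0],[0,0,0],[0,0,0],[0,0,0],[0,0,0],[0,0,0],[0,0,0],[0,0,0],[0,0,0],[0,0,0]],"fingers":[-1,-1,-1,-1,-1,-1,-1,-1,-1,-1]}'
python3 - <<'E'
from h import *
d=snap('wrist','w2.png')
for n in ['crucible','bottle','lid','tin']:
    for r in optics.spot_point('wrist',n):
        if r['p']>.25: print(n,round(r['p'],2),np.round(r['location'],3),w2px(d,r['location']))
E
```

```text
clock: 2.43
tcp_pos: [0.5867, 0.2107, 0.2225]
tcp_rot: [[-0.002, 1.0, 0.0], [1.0, 0.002, -0.0], [-0.0, 0.0, -1.0]]
contact_force: [0.0, 0.4, -0.1]
finger_gap: 1.001
grip_force: 0.0
crucible 0.74 [ 0.587  0.312 -0.004] [253.  85.]
bottle 0.85 [ 0.396  0.309 -0.002] [99. 88.]
lid 0.63 [ 0.41   0.153 -0.003] [127. 206.]
tin 0.63 [0.572 0.168 0.001] [242. 197.]
```

View pics/w2.png

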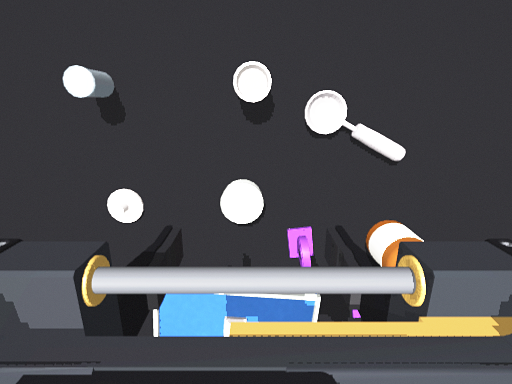

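The crucible rim is at (253,82), the tin top at (242,200), the lid at (126,205) and the weighing bottle top at (78,80). The network's positions match these. I'll descend on the crucible.

```bash
python3 - <<'E'
from h import *
d=snap('wrist')
print('cruc',px2w(d,253,82,.042),'tin',px2w(d,242,200,.024),'lid',px2w(d,126,205,.005),'bottle',px2w(d,78,80,.062))
E
python3 -m inch '{"translation":[[20,0,15],[45,0,35],[70,0,60],[90,0,85],[100,0,115],[101,0,145],[101,0,175],[101,0,195],[101,0,208],[101,0,212]],"angular":[[0,0,0],[0,0,0],[0,0,0],[0,0,0],[0,0,0],[0,0,0],[0,0,0],[0,0,0],[0,0,0],[0,0,0]],"fingers":[-1,-1,-1,-1,-1,-1,-1,-1,-1,-1]}'
python3 -m inch '{"translation":[[0,0,2],[0,0,2],[0,0,2],[0,0,2],[0,0,2],[0,0,2],[0,0,2],[0,0,2],[0,0,2],[0,0,2]],"angular":[[0,0,0],[0,0,0],[0,0,0],[0,0,0],[0,0,0],[0,0,0],[0,0,0],[0,0,0],[0,0,0],[0,0,0]],"fingers":[0,0.1,0.2,0.4,0.5,0.6,0.8,1,1,1]}'
```

```text
cruc [0.5876 0.3113] tin [0.5731 0.1698] lid [0.4139 0.1566] bottle [0.4083 0.3123]
clock: 3.57
tcp_pos: [0.5854, 0.3097, 0.0074]
tcp_rot: [[0.001, 1.0, -0.004], [1.0, -0.001, -0.002], [-0.002, -0.004, -1.0]]
contact_force: [0.5, -0.5, 0.6]
finger_gap: 1.002
grip_force: 0.0
clock: 4.4
tcp_pos: [0.587, 0.3111, 0.0088]
tcp_rot: [[-0.0, 1.0, -0.0], [1.0, 0.0, 0.0], [0.0, -0.0, -1.0]]
contact_force: [-0.8, -1.4, 4.0]
finger_gap: 0.469
grip_force: 30.0
```

```bash
python3 -m inch '{"translation":[[0,0,-8],[0,0,-22],[0,0,-42],[-5,0,-65],[-20,-2,-90],[-40,-4,-105],[-65,-6,-110],[-95,-8,-110],[-125,-11,-110],[-155,-13,-110]],"angular":[[0,0,0],[0,0,0],[0,0,0],[0,0,0],[0,0,0],[0,0,0],[0,0,0],[0,0,0],[0,0,0],[0,0,0]],"fingers":[1,1,1,1,1,1,1,1,1,1]}'
python3 -m inch '{"translation":[[-30,-2,0],[-60,-4,0],[-90,-6,0],[-120,-9,0],[-150,-11,0],[-180,-14,0],[-210,-17,0],[-240,-19,0],[-260,-21,0],[-272,-22,0]],"angular":[[0,0,0],[0,0,0],[0,0,0],[0,0,0],[0,0,0],[0,0,0],[0,0,0],[0,0,0],[0,0,0],[0,0,0]],"fingers":[1,1,1,1,1,1,1,1,1,1]}'
python3 - <<'E'
from h import *
d=snap('wrist','w3.png')
for n in ['tray','probe','dial','crucible']:
    for r in optics.spot_point('wrist',n):
        if r['p']>.25: print(n,round(r['p'],2),np.round(r['location'],3),w2px(d,r['location']))
print(sensors.read_state()['tcp_pos'])
E
```

```text
clock: 5.23
tcp_pos: [0.5742, 0.155, 0.1203]
tcp_rot: [[-0.001, 1.0, 0.002], [1.0, 0.001, 0.0], [0.0, 0.002, -1.0]]
contact_force: [-0.2, -0.2, -1.2]
finger_gap: 0.471
grip_force: 30.0
clock: 6.07
tcp_pos: [0.5522, -0.1186, 0.12]
tcp_rot: [[0.002, 1.0, 0.002], [1.0, -0.002, -0.001], [-0.001, 0.002, -1.0]]
contact_force: [-0.2, 0.1, 0.0]
finger_gap: 0.471
grip_force: 30.0
tray 0.62 [ 0.55  -0.123  0.001] [250. 192.]
dial 0.88 [ 0.558 -0.046  0.002] [259. 112.]
dial 0.86 [ 0.753 -0.005 -0.003] [478.  63.]
dial 0.75 [0.351 0.014 0.002] [18. 40.]
crucible 0.85 [ 0.556 -0.118  0.108] [258. 232.]
[ 0.55215868 -0.11497134  0.11885225]
```

View pics/w3.png

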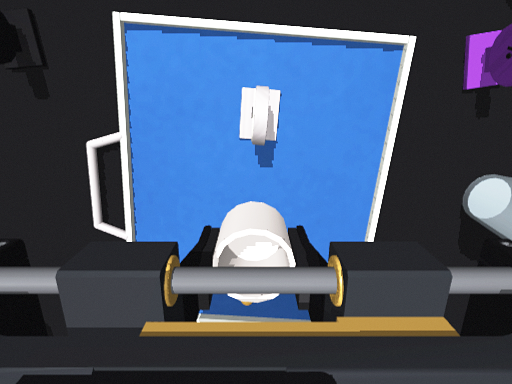

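The wrist picture shows the tray's left rim corners at (116,13) and (413,37), the white dial at (260,115), and the crucible held upright in the gripper at (255,240). I'll use the corners to refine the tray frame.

Run:
```python
from h import *
d=snap('wrist')
a=px2w(d,115,12,.012);b=px2w(d,414,37,.012);x=(b-a)/np.hypot(*(b-a));y=np.array([-x[1],x[0]])
print(a,b,np.hypot(*(b-a)),np.arctan2(x[1],x[0]),'centre',(a+b)/2-.15*y)
print('dial foot front-left/right corners',[px2w(d,*p,.006+.008) for p in [(242,89),(240,138)]])
```

```text
[0.4414 0.0355] [0.6844 0.0176] 0.2436583879122572 -0.07352974832838145 centre [ 0.55188047 -0.12304469]
dial foot front-left/right corners [array([ 0.5428, -0.0229]), array([ 0.5405, -0.0643])]
```

```bash
python3 -m inch '{"translation":[[-4,0,15],[-8,0,35],[-8,0,55],[-8,0,75],[-8,0,90],[-8,0,98],[-8,0,103],[-8,0,105],[-8,0,105.5],[-8,0,105.5]],"angular":[[0,0,0],[0,0,0],[0,0,0],[0,0,0],[0,0,0],[0,0,0],[0,0,0],[0,0,0],[0,0,0],[0,0,0]],"fingers":[1,1,1,1,1,1,1,1,1,1]}'
python3 -m inch '{"translation":[[0,0,0],[0,0,0],[0,0,0],[0,0,0],[0,0,0],[0,0,-5],[0,0,-25],[0,0,-50],[0,0,-85],[0,0,-125]],"angular":[[0,0,0],[0,0,0],[0,0,0],[0,0,0],[0,0,0],[0,0,0],[0,0,0],[0,0,0],[0,0,0],[0,0,0]],"fingers":[0,-0.2,-0.4,-0.5,-0.5,-0.5,-0.5,-0.5,-0.5,-0.5]}'
```

```text
clock: 7.2
tcp_pos: [0.5528, -0.124, 0.0139]
tcp_rot: [[-0.0, 1.0, 0.001], [1.0, 0.0, -0.0], [-0.0, 0.001, -1.0]]
contact_force: [0.3, -0.4, -0.6]
finger_gap: 0.468
grip_force: 30.0
clock: 8.03
tcp_pos: [0.5503, -0.1234, 0.1377]
tcp_rot: [[0.0, 1.0, -0.004], [1.0, -0.0, 0.001], [0.001, -0.004, -1.0]]
contact_force: [0.7, -0.8, -0.3]
finger_gap: 0.748
grip_force: 0.0
```

```bash
python3 -m inch '{"translation":[[15,-10,-8],[38,-25,-16],[65,-43,-22],[95,-62,-22],[125,-82,-22],[155,-102,-22],[180,-120,-22],[195,-132,-22],[200,-141,-22],[200,-141,-22]],"angular":[[0,0,0],[0,0,0],[0,0,0],[0,0,0],[0,0,0],[0,0,0],[0,0,0],[0,0,0],[0,0,0],[0,0,0]],"fingers":[-0.5,-0.5,-0.5,-0.5,-0.5,-0.5,-0.5,-0.5,-0.5,-0.5]}'
python3 - <<'E'
from h import *
d=snap('wrist','w4.png')
for n in ['lid','bottle','tin','crucible','probe']:
    for r in optics.spot_point('wrist',n):
        if r['p']>.25: print(n,round(r['p'],2),np.round(r['location'],3),w2px(d,r['location']))
m=cv2.inRange(d['image'],(140,140,140),(255,255,255)); n,l,st,ce=cv2.connectedComponentsWithStats(m)
for i in range(1,n):
    if st[i,4]>300: print(st[i],ce[i].round(1),px2w(d,*ce[i],.005))
print(sensors.read_state()['tcp_pos'])
E
```

```text
clock: 8.87
tcp_pos: [0.4097, 0.0769, 0.1602]
tcp_rot: [[-0.002, 1.0, -0.0], [1.0, 0.002, 0.0], [0.0, -0.0, -1.0]]
contact_force: [-0.1, -1.2, 0.8]
finger_gap: 0.748
grip_force: 0.0
lid 0.68 [ 0.412  0.151 -0.002] [255. 109.]
tin 0.72 [ 0.573  0.169 -0.   ] [411.  92.]
[ 384   62   68   62 3271] [417.9  92.8] [0.5777 0.1678]
[ 231   80   47   49 1813] [254.1 104. ] [0.4107 0.1565]
[461 137  35  41 547] [471.5 153.8] [0.6461 0.1054]
[ 129  215  365  108 9255] [285.2 269.3] [ 0.4493 -0.037 ]
[494 268  18  25 403] [503.4 280.3] [ 0.7201 -0.0519]
[0.41170807 0.07510748 0.16013577]
```

View pics/w4.png

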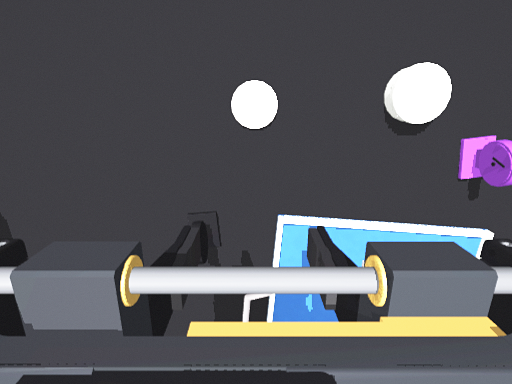

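The lid disc is at (254,104), and its measured world position is (0.411,0.156). I'll grasp its knob.

```bash
python3 -m inch '{"translation":[[15,0,10],[35,0,30],[55,0,50],[70,0,75],[79,0,100],[79,0,120],[79,0,135],[79,0,145],[79,0,151],[79,0,153]],"angular":[[0,0,0],[0,0,0],[0,0,0],[0,0,0],[0,0,0],[0,0,0],[0,0,0],[0,0,0],[0,0,0],[0,0,0]],"fingers":[0,0,0,0,0,0,0,0,0,0]}'
python3 -m inch '{"translation":[[0,0,0],[0,0,0],[0,0,0],[0,0,0],[0,0,0],[0,0,0],[0,0,0],[0,0,0],[0,0,0],[0,0,0]],"angular":[[0,0,0],[0,0,0],[0,0,0],[0,0,0],[0,0,0],[0,0,0],[0,0,0],[0,0,0],[0,0,0],[0,0,0]],"fingers":[0,0.2,0.4,0.5,0.6,0.7,0.8,1,1,1]}'
```

```text
clock: 10.0
tcp_pos: [0.4108, 0.1545, 0.0062]
tcp_rot: [[0.001, 1.0, -0.001], [1.0, -0.001, -0.0], [-0.0, -0.001, -1.0]]
contact_force: [-0.0, -0.9, -0.7]
finger_gap: 0.502
grip_force: 0.0
clock: 10.83
tcp_pos: [0.4111, 0.155, 0.0072]
tcp_rot: [[-0.0, 1.0, 0.0], [1.0, 0.0, 0.0], [0.0, 0.0, -1.0]]
contact_force: [0.4, -0.8, 3.2]
finger_gap: 0.122
grip_force: 30.0
```

```bash
python3 -m inch '{"translation":[[0,0,-8],[0,0,-22],[0,0,-45],[-5,3,-70],[-20,10,-95],[-42,20,-110],[-70,35,-115],[-100,50,-115],[-130,66,-115],[-160,82,-115]],"angular":[[0,0,0],[0,0,0],[0,0,0],[0,0,0],[0,0,0],[0,0,0],[0,0,0],[0,0,0],[0,0,0],[0,0,0]],"fingers":[1,1,1,1,1,1,1,1,1,1]}'
python3 -m inch '{"translation":[[-30,12,0],[-60,24,0],[-90,36,0],[-120,46,0],[-145,54,0],[-170,59,0],[-190,60,0],[-200,60,0],[-200,60,0],[-200,60,0]],"angular":[[0,0,0],[0,0,0],[0,0,0],[0,0,0],[0,0,0],[0,0,0],[0,0,0],[0,0,0],[0,0,0],[0,0,0]],"fingers":[1,1,1,1,1,1,1,1,1,1]}'
python3 - <<'E'
from h import *
d=snap('wrist','w5.png')
for n in ['crucible','lid','dial']:
    for r in optics.spot_point('wrist',n):
        if r['p']>.25: print(n,round(r['p'],2),np.round(r['location'],3),w2px(d,r['location']))
print(sensors.read_state()['tcp_pos'])
E
```

```text
clock: 11.67
tcp_pos: [0.4936, -0.0064, 0.1229]
tcp_rot: [[-0.0, 1.0, 0.001], [1.0, 0.0, -0.0], [-0.0, 0.001, -1.0]]
contact_force: [0.3, 0.5, -1.3]
finger_gap: 0.125
grip_force: 30.0
clock: 12.5
tcp_pos: [0.5526, -0.2046, 0.1219]
tcp_rot: [[0.001, 1.0, -0.001], [1.0, -0.001, 0.001], [0.001, -0.001, -1.0]]
contact_force: [-0.3, 0.5, 0.6]
finger_gap: 0.13
grip_force: 30.0
crucible 0.92 [ 0.555 -0.124 -0.   ] [256. 103.]
lid 0.75 [ 0.553 -0.206  0.114] [253. 239.]
dial 0.97 [ 0.556 -0.045  0.003] [257.   4.]
dial 0.28 [ 0.556 -0.123  0.003] [257. 102.]
[ 0.55291636 -0.20360966  0.12205825]
```

View pics/w5.png

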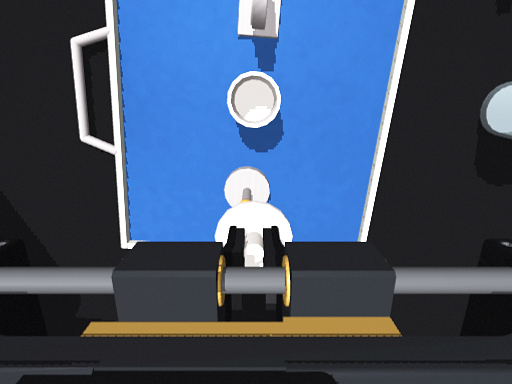

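The crucible rim is centred at (253.5,99). The lid is held with its disc edges at columns 215 and 292 and its far edge at row 202. The probe foot is at (247,188).

Run:
```python
from h import *
d=snap('wrist')
m=cv2.inRange(d['image'],(150,150,150),(255,255,255)); n,l,st,ce=cv2.connectedComponentsWithStats(m)
i=l[76,254]; print(st[i]); 
c=cv2.findContours((l==i).astype('uint8'),0,1)[0]
if i: 
    e=cv2.fitEllipse(max(c,key=len)); print(e, px2w(d,*e[0],.046))
print('rim 253.5,99',px2w(d,253.5,99,.046),'probe foot',px2w(d,247,188,.018))
f=px2w(d,253.5,202,.121); print('lid far edge -> centre y',f, f[1]-.024)
```

```text
[ 227   72   54   57 2202]
((253.35069274902344, 100.21923828125), (53.155029296875, 55.8286018371582), 1.2799965143203735) [ 0.5531 -0.1209]
rim 253.5,99 [ 0.5533 -0.12  ] probe foot [ 0.5473 -0.1993]
lid far edge -> centre y [ 0.5533 -0.1782] -0.2022
```

```bash
python3 -m inch '{"translation":[[15,0,0],[38,0,0],[60,0,0],[75,0,0],[81,0,8],[81,0,28],[81,0,46],[81,0,58],[81,0,64],[81,0,66]],"angular":[[0,0,0],[0,0,0],[0,0,0],[0,0,0],[0,0,0],[0,0,0],[0,0,0],[0,0,0],[0,0,0],[0,0,0]],"fingers":[1,1,1,1,1,1,1,1,1,1]}'
python3 -m inch '{"translation":[[0,0,1],[0,0,2],[0,0,2.5],[0,0,2.5]],"angular":[[0,0,0],[0,0,0],[0,0,0],[0,0,0]],"fingers":[1,1,1,1]}'
```

```text
clock: 13.58
tcp_pos: [0.552, -0.1237, 0.0544]
tcp_rot: [[0.0, 1.0, -0.002], [1.0, -0.0, 0.001], [0.001, -0.002, -1.0]]
contact_force: [-0.3, 0.1, 0.2]
finger_gap: 0.127
grip_force: 30.0
clock: 13.92
tcp_pos: [0.5536, -0.1243, 0.0543]
tcp_rot: [[0.0, 1.0, 0.001], [1.0, -0.0, -0.001], [-0.001, 0.001, -1.0]]
contact_force: [0.2, -0.7, -0.3]
finger_gap: 0.123
grip_force: 30.0
```

```bash
python3 -m inch '{"translation":[[0,0,0.5],[0,0,0.5],[0,0,0.5],[0,0,0.5],[0,0,0.5],[0,0,-5],[0,0,-20],[0,0,-45],[0,0,-70],[0,0,-90]],"angular":[[0,0,0],[0,0,0],[0,0,0],[0,0,0],[0,0,0],[0,0,0],[0,0,0],[0,0,0],[0,0,0],[0,0,0]],"fingers":[0.7,0.5,0.3,0.2,0.2,0.2,0.2,0.2,0.2,0.2]}'
python3 -m inch '{"translation":[[20,-8,0],[50,-20,0],[85,-34,0],[120,-47,0],[155,-61,0],[190,-75,0],[225,-89,0],[260,-103,0],[295,-117,0],[320,-128,0]],"angular":[[0,0,0],[0,0,0],[0,0,0],[0,0,0],[0,0,0],[0,0,0],[0,0,0],[0,0,0],[0,0,0],[0,0,0]],"fingers":[-0.5,-0.5,-0.5,-0.5,-0.5,-0.5,-0.5,-0.5,-0.5,-0.5]}'
python3 -m inch '{"translation":[[20,-8,0],[30,-18,0],[34,-19,0],[34,-19,0],[34,-19,0]],"angular":[[0,0,0],[0,0,0],[0,0,0],[0,0,0],[0,0,0]],"fingers":[-0.5,-0.5,-0.5,-0.5,-0.5]}'
python3 - <<'E'
from h import *
d=snap('wrist','w6.png')
for n in ['bottle','lid','crucible']:
    for r in optics.spot_point('wrist',n):
        if r['p']>.25: print(n,round(r['p'],2),np.round(r['location'],3),w2px(d,r['location']))
d=snap('side','s6.png')
for n in ['bottle','lid','crucible']:
    for r in optics.spot_point('side',n):
        if r['p']>.25: print(n,round(r['p'],2),np.round(r['location'],3),w2px(d,r['location']))
print(sensors.read_state()['tcp_pos'])
a=cv2.imread('pics/w6.png');b=cv2.imread('pics/s6.png')[120:260,200:400];b=cv2.resize(b,(400,280))
cv2.imwrite('pics/c6.png',np.hstack([cv2.resize(a,(400,300)),cv2.copyMakeBorder(b,0,20,0,0,0)]))
E
```

```text
clock: 14.75
tcp_pos: [0.5534, -0.1241, 0.1458]
tcp_rot: [[-0.0, 1.0, 0.001], [1.0, 0.0, -0.0], [-0.0, 0.001, -1.0]]
contact_force: [0.1, -0.4, 0.5]
finger_gap: 0.398
grip_force: 0.0
clock: 15.58
tcp_pos: [0.4238, 0.1984, 0.1442]
tcp_rot: [[-0.001, 1.0, 0.001], [1.0, 0.001, 0.001], [0.001, 0.001, -1.0]]
contact_force: [-0.1, 0.8, -0.0]
finger_gap: 0.747
grip_force: 0.0
clock: 16.0
tcp_pos: [0.4065, 0.2297, 0.1439]
tcp_rot: [[-0.0, 1.0, 0.001], [1.0, 0.0, -0.0], [-0.0, 0.001, -1.0]]
contact_force: [0.7, 0.2, -0.6]
finger_gap: 0.748
grip_force: 0.0
bottle 0.9 [ 0.397  0.311 -0.001] [243. 102.]
crucible 0.37 [0.573 0.165 0.001] [400. 237.]
bottle 0.9 [0.402 0.311 0.001] [276. 321.]
lid 0.56 [ 0.553 -0.126  0.047] [291. 161.]
crucible 0.7 [ 0.554 -0.122  0.003] [290. 177.]
[0.40623276 0.22958199 0.14350046]
```

View pics/c6.png

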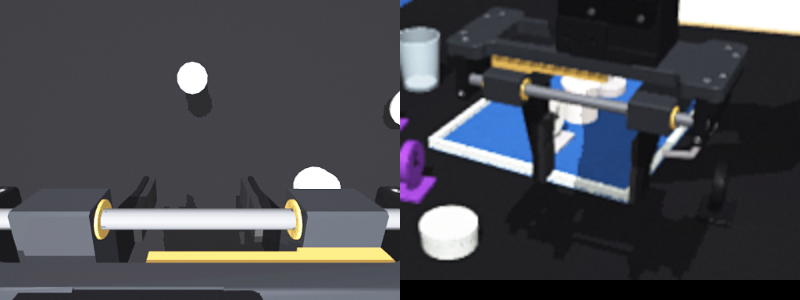

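The lid sits on the crucible in the side view. The bottle top is at about (246,100) in the wrist picture.

Run:
```python
from h import *
d=snap('wrist')
m=cv2.inRange(d['image'],(150,150,150),(255,255,255)); n,l,st,ce=cv2.connectedComponentsWithStats(m)
i=l[100,246]; print(st[i],ce[i],px2w(d,*ce[i],.062),px2w(d,*ce[i],.05))
```

```text
[ 227   79   39   41 1261] [245.93180016  99.07137193] [0.4008 0.3132] [0.4005 0.3133]
```

```bash
python3 -m inch '{"translation":[[20,-2,0],[45,-4,0],[68,-5,0],[80,-5,5],[83,-5,25],[83,-5,55],[83,-5,85],[83,-5,110],[83,-5,127],[83,-5,134]],"angular":[[0,0,0],[0,0,0],[0,0,0],[0,0,0],[0,0,0],[0,0,0],[0,0,0],[0,0,0],[0,0,0],[0,0,0]],"fingers":[-0.5,-0.5,-0.5,-0.5,-0.5,-0.5,-0.5,-0.5,-0.5,-0.5]}'
python3 -m inch '{"translation":[[0,0,0],[0,0,0],[0,0,0],[0,0,0],[0,0,0],[0,0,0],[0,0,0],[0,0,0],[0,0,0],[0,0,0]],"angular":[[0,0,0],[0,0,0],[0,0,0],[0,0,0],[0,0,0],[0,0,0],[0,0,0],[0,0,0],[0,0,0],[0,0,0]],"fingers":[-0.2,0,0.2,0.3,0.4,0.6,0.8,1,1,1]}'
```

```text
clock: 17.28
tcp_pos: [0.3986, 0.3113, 0.0061]
tcp_rot: [[-0.0, 1.0, -0.005], [1.0, 0.0, -0.003], [-0.003, -0.005, -1.0]]
contact_force: [-1.3, -1.0, -0.2]
finger_gap: 0.749
grip_force: 0.0
clock: 18.12
tcp_pos: [0.4015, 0.3133, 0.0103]
tcp_rot: [[-0.0, 1.0, 0.001], [1.0, 0.0, 0.001], [0.001, 0.001, -1.0]]
contact_force: [-0.5, -1.2, 6.1]
finger_gap: 0.335
grip_force: 30.0
```

```bash
python3 -m inch '{"translation":[[0,0,-8],[0,0,-22],[0,0,-45],[-5,2,-70],[-20,8,-95],[-42,17,-115],[-70,29,-120],[-100,42,-120],[-130,54,-120],[-160,67,-120]],"angular":[[0,0,0],[0,0,0],[0,0,0],[0,0,0],[0,0,0],[0,0,0],[0,0,0],[0,0,0],[0,0,0],[0,0,0]],"fingers":[1,1,1,1,1,1,1,1,1,1]}'
python3 -m inch '{"translation":[[-30,12,0],[-60,25,0],[-90,37,0],[-120,50,0],[-150,62,0],[-180,75,0],[-210,87,0],[-240,100,0],[-270,112,0],[-300,124,0]],"angular":[[0,0,0],[0,0,0],[0,0,0],[0,0,0],[0,0,0],[0,0,0],[0,0,0],[0,0,0],[0,0,0],[0,0,0]],"fingers":[1,1,1,1,1,1,1,1,1,1]}'
python3 -m inch '{"translation":[[-25,12,0],[-45,20,0],[-58,24,0],[-61,24.5,0],[-61,24.5,0],[-61,24.5,0],[-61,24.5,0]],"angular":[[0,0,0],[0,0,0],[0,0,0],[0,0,0],[0,0,0],[0,0,0],[0,0,0]],"fingers":[1,1,1,1,1,1,1]}'
python3 - <<'E'
from h import *
d=snap('side','s7.png')
for n in ['probe','bottle','crucible']:
    for r in optics.spot_point('side',n):
        if r['p']>.25: print(n,round(r['p'],2),np.round(r['location'],3),w2px(d,r['location']))
print(sensors.read_state()['tcp_pos'])
E
```

```text
clock: 18.95
tcp_pos: [0.4682, 0.1517, 0.1302]
tcp_rot: [[-0.001, 1.0, 0.001], [1.0, 0.001, 0.0], [0.0, 0.001, -1.0]]
contact_force: [1.0, 0.2, -1.7]
finger_gap: 0.334
grip_force: 30.0
clock: 19.78
tcp_pos: [0.5921, -0.1485, 0.1296]
tcp_rot: [[0.0, 1.0, -0.0], [1.0, -0.0, 0.0], [0.0, -0.0, -1.0]]
contact_force: [0.5, 0.8, -0.2]
finger_gap: 0.335
grip_force: 30.0
clock: 20.37
tcp_pos: [0.616, -0.2065, 0.1294]
tcp_rot: [[-0.001, 1.0, -0.001], [1.0, 0.001, 0.001], [0.001, -0.001, -1.0]]
contact_force: [-0.2, 0.1, -1.4]
finger_gap: 0.336
grip_force: 30.0
probe 0.69 [ 0.542 -0.202  0.006] [306. 164.]
bottle 0.72 [ 0.62  -0.203  0.12 ] [279. 118.]
[ 0.61645974 -0.20703002  0.12974516]
```

```bash
python3 -m inch '{"translation":[[0,0,10],[0,0,30],[0,0,55],[0,0,78],[0,0,96],[0,0,107],[0,0,112],[0,0,114.5],[0,0,115.5],[0,0,115.5]],"angular":[[0,0,0],[0,0,0],[0,0,0],[0,0,0],[0,0,0],[0,0,0],[0,0,0],[0,0,0],[0,0,0],[0,0,0]],"fingers":[1,1,1,1,1,1,1,1,1,1]}'
python3 -m inch '{"translation":[[0,0,0],[0,0,0],[0,0,0],[0,0,0],[0,0,0],[0,0,0],[0,0,-10],[0,0,-30],[0,0,-60],[0,0,-95]],"angular":[[0,0,0],[0,0,0],[0,0,0],[0,0,0],[0,0,0],[0,0,0],[0,0,0],[0,0,0],[0,0,0],[0,0,0]],"fingers":[0.2,0.1,0,0,0,0,0,0,0,0]}'
python3 -m inch '{"translation":[[0,0,-20],[0,0,-40],[15,0,-55],[40,-10,-55],[70,-15,-55],[105,-20,-55],[140,-25,-55],[175,-30,-55],[210,-35,-55],[240,-40,-55]],"angular":[[0,0,0],[0,0,0],[0,0,0],[0,0,0.1],[0,0,0.22],[0,0,0.34],[0,0,0.46],[0,0,0.58],[0,0,0.7],[0,0,0.82]],"fingers":[-0.3,-0.5,-0.8,-1,-1,-1,-1,-1,-1,-1]}'
```

```text
clock: 21.4
tcp_pos: [0.6174, -0.2084, 0.0151]
tcp_rot: [[-0.0, 1.0, 0.002], [1.0, 0.0, -0.001], [-0.001, 0.002, -1.0]]
contact_force: [0.4, -0.1, -0.3]
finger_gap: 0.34
grip_force: 30.0
clock: 22.23
tcp_pos: [0.6149, -0.2073, 0.1085]
tcp_rot: [[0.0, 1.0, -0.004], [1.0, -0.0, 0.002], [0.002, -0.004, -1.0]]
contact_force: [1.7, -0.8, -0.5]
finger_gap: 0.496
grip_force: 0.0
clock: 23.07
tcp_pos: [0.5754, 0.0351, 0.1643]
tcp_rot: [[0.735, 0.678, -0.0], [0.678, -0.735, 0.001], [0.0, -0.001, -1.0]]
contact_force: [0.1, -0.9, -0.2]
finger_gap: 0.993
grip_force: 0.0
```

```bash
python3 -m inch '{"translation":[[8,-10,0],[22,-26,0],[38,-44,0],[56,-65,0],[72,-84,0],[84,-98,0],[89.5,-103,0],[89.5,-103,0],[89.5,-103,0],[89.5,-103,0]],"angular":[[0,0,0.1],[0,0,0.21],[0,0,0.32],[0,0,0.43],[0,0,0.54],[0,0,0.65],[0,0,0.75],[0,0,0.824],[0,0,0.824],[0,0,0.824]],"fingers":[-1,-1,-1,-1,-1,-1,-1,-1,-1,-1]}'
python3 - <<'E'
from h import *
for cam in ['scene','side']:
    d=snap(cam,cam+'8.png')
    for n in ['tin','bottle','crucible','lid']:
        for r in optics.spot_point(cam,n):
            if r['p']>.3: print(cam,n,round(r['p'],2),np.round(r['location'],3))
print(sensors.read_state()['tcp_pos'])
E
```

```text
clock: 23.9
tcp_pos: [0.5711, 0.1691, 0.1641]
tcp_rot: [[0.998, -0.07, -0.0], [-0.07, -0.998, 0.0], [-0.0, -0.0, -1.0]]
contact_force: [-0.0, -0.2, 0.1]
finger_gap: 1.0
grip_force: 0.0
scene tin 0.55 [0.572 0.169 0.002]
scene bottle 0.7 [ 0.618 -0.207  0.005]
scene crucible 0.59 [ 0.56  -0.124  0.006]
scene lid 0.51 [ 0.551 -0.122  0.048]
side tin 0.97 [0.571 0.17  0.004]
side tin 0.62 [ 0.788 -0.13   0.002]
side bottle 0.8 [ 0.621 -0.207  0.005]
side crucible 0.66 [ 0.554 -0.124  0.006]
side lid 0.48 [ 0.55  -0.127  0.046]
[0.571675   0.16816742 0.16402293]
```

View pics/side8.png

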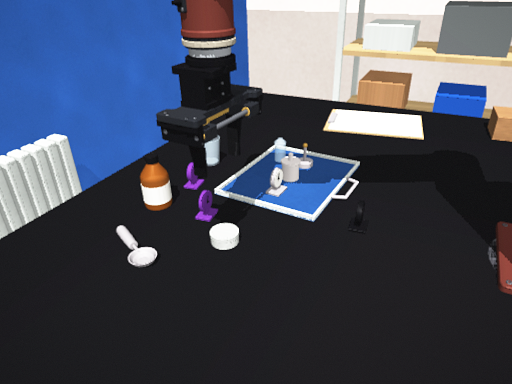

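The bottle at (281,150) and the lidded crucible at (290,168) stand upright on the tray, and the gripper is above the tin at (224,236). I'll descend.

```bash
python3 -m inch '{"translation":[[0,0,12],[0,0,35],[0,0,65],[0,0,95],[0,0,120],[0,0,138],[0,0,148],[0,0,154],[0,0,158],[0,0,160]],"angular":[[0,0,0],[0,0,0],[0,0,0],[0,0,0],[0,0,0],[0,0,0],[0,0,0],[0,0,0],[0,0,0],[0,0,0]],"fingers":[-1,-1,-1,-1,-1,-1,-1,-1,-1,-1]}'
python3 -m inch '{"translation":[[0,0,0],[0,0,0],[0,0,0],[0,0,0],[0,0,0],[0,0,0],[0,0,0],[0,0,0],[0,0,0],[0,0,0]],"angular":[[0,0,0],[0,0,0],[0,0,0],[0,0,0],[0,0,0],[0,0,0],[0,0,0],[0,0,0],[0,0,0],[0,0,0]],"fingers":[-0.7,-0.5,-0.4,-0.3,0,0.3,0.6,1,1,1]}'
python3 -m inch '{"translation":[[0,0,-6],[0,0,-18],[0,0,-36],[0,0,-58],[0,0,-80],[0,0,-100],[0,0,-115],[0,0,-120],[0,0,-120],[0,0,-120]],"angular":[[0,0,0],[0,0,0],[0,0,0],[0,0,0],[0,0,0],[0,0,0],[0,0,0],[0,0,0],[0,0,0],[0,0,0]],"fingers":[1,1,1,1,1,1,1,1,1,1]}'
python3 - <<'E'
from h import *
s=sensors.read_state();R=np.array(s['tcp_rot']);print(s['tcp_pos'])
c=np.array([.5525,-.124]);x=np.array([.9973,-.0735]);y=np.array([.0735,.9973])
t=c+.078*y-.07*x;print(t, (R.T@np.r_[t-s['tcp_pos'][:2],0]*1000).round(1))
E
```

```text
clock: 25.23
tcp_pos: [0.5722, 0.1684, 0.0042]
tcp_rot: [[0.997, -0.073, 0.001], [-0.073, -0.997, 0.0], [0.001, -0.0, -1.0]]
contact_force: [-0.4, 0.1, 0.0]
finger_gap: 0.999
grip_force: 0.0
clock: 26.07
tcp_pos: [0.572, 0.1683, 0.0045]
tcp_rot: [[0.997, -0.073, 0.001], [-0.073, -0.997, -0.0], [0.001, 0.0, -1.0]]
contact_force: [-0.9, -0.8, 4.2]
finger_gap: 0.626
grip_force: 30.0
clock: 26.9
tcp_pos: [0.5714, 0.1683, 0.1239]
tcp_rot: [[0.997, -0.073, -0.0], [-0.073, -0.997, 0.0], [-0.0, -0.0, -1.0]]
contact_force: [-0.1, -0.7, -1.1]
finger_gap: 0.633
grip_force: 30.0
[0.57142718 0.16833879 0.12388568]
[ 0.488422  -0.0410656] [-67.5 214.9  -0. ]
```

```bash
python3 -m inch '{"translation":[[-6,18,0],[-15,45,0],[-25,75,0],[-35,105,0],[-45,135,0],[-54,165,0],[-62,190,0],[-67,208,0],[-67.5,215,0],[-67.5,215,0]],"angular":[[0,0,0],[0,0,0],[0,0,0],[0,0,0],[0,0,0],[0,0,0],[0,0,0],[0,0,0],[0,0,0],[0,0,0]],"fingers":[1,1,1,1,1,1,1,1,1,1]}'
python3 -m inch '{"translation":[[0,0,0],[0,0,10],[0,0,30],[0,0,55],[0,0,80],[0,0,98],[0,0,108],[0,0,113],[0,0,115],[0,0,115]],"angular":[[0,0,0],[0,0,0],[0,0,0],[0,0,0],[0,0,0],[0,0,0],[0,0,0],[0,0,0],[0,0,0],[0,0,0]],"fingers":[1,1,1,1,1,1,1,1,1,1]}'
python3 -m inch '{"translation":[[0,0,0],[0,0,0],[0,0,0],[0,0,0],[0,0,0],[0,0,-5],[0,0,-20],[0,0,-50],[0,0,-85],[0,0,-120]],"angular":[[0,0,0],[0,0,0],[0,0,0],[0,0,0],[0,0,0],[0,0,0],[0,0,0],[0,0,0],[0,0,0],[0,0,0]],"fingers":[-0.4,-0.55,-0.6,-0.6,-0.6,-0.6,-0.6,-0.6,-0.6,-0.6]}'
python3 -m inch '{"translation":[[0,-20,-10],[0,-50,-20],[0,-85,-30],[0,-120,-30],[0,-155,-30],[0,-190,-30],[0,-215,-30],[0,-225,-30],[0,-225,-30],[0,-225,-30]],"angular":[[0,0,0],[0,0,0],[0,0,0],[0,0,0],[0,0,0],[0,0,0],[0,0,0],[0,0,0],[0,0,0],[0,0,0]],"fingers":[-0.6,-0.6,-0.6,-0.6,-0.6,-0.6,-0.6,-0.6,-0.6,-0.6]}'
python3 - <<'E'
from h import *
c=np.array([.5525,-.124]);x=np.array([.9973,-.0735]);y=np.array([.0735,.9973])
for cam in ['scene','side']:
    d=snap(cam,cam+'9.png')
    for n in ['tray','probe','dial','tin','bottle','crucible','lid','scoop','beaker','reagent']:
        for r in optics.spot_point(cam,n):
            if r['p']>.3: q=np.array(r['location']);print(cam,n,round(r['p'],2),q.round(3),'tray',((q[:2]-c)@np.c_[x,y]).round(3))
a=cv2.imread('pics/scene9.png')[130:340,90:370];b=cv2.imread('pics/side9.png')[120:240,200:380]
cv2.imwrite('pics/c9.png',np.hstack([cv2.resize(a,(400,300)),cv2.resize(b,(400,300))]))
E
```

```text
clock: 27.73
tcp_pos: [0.4876, -0.0422, 0.1229]
tcp_rot: [[0.997, -0.076, -0.002], [-0.076, -0.997, 0.0], [-0.002, -0.0, -1.0]]
contact_force: [-0.3, 0.2, 0.4]
finger_gap: 0.634
grip_force: 30.0
clock: 28.57
tcp_pos: [0.4888, -0.0405, 0.0091]
tcp_rot: [[0.997, -0.072, -0.0], [-0.072, -0.997, 0.0], [-0.0, -0.0, -1.0]]
contact_force: [-0.9, 0.0, -0.2]
finger_gap: 0.632
grip_force: 30.0
clock: 29.4
tcp_pos: [0.4877, -0.041, 0.1301]
tcp_rot: [[0.997, -0.073, -0.002], [-0.073, -0.997, 0.0], [-0.002, -0.0, -1.0]]
contact_force: [0.7, -0.2, -0.2]
finger_gap: 0.803
grip_force: 0.0
clock: 30.23
tcp_pos: [0.5049, 0.1829, 0.159]
tcp_rot: [[0.997, -0.072, -0.0], [-0.072, -0.997, -0.001], [-0.0, 0.001, -1.0]]
contact_force: [0.0, -0.7, 0.8]
finger_gap: 0.804
grip_force: 0.0
scene tray 0.97 [ 0.555 -0.126  0.003] tray [ 0.003 -0.002]
scene tray 0.45 [ 0.549 -0.121  0.049] tray [-0.004  0.003]
scene probe 0.52 [ 0.546 -0.201  0.01 ] tray [-0.001 -0.078]
scene dial 0.85 [ 0.351  0.013 -0.005] tray [-0.211  0.121]
scene dial 0.78 [ 0.753 -0.002  0.   ] tray [0.191 0.136]
scene dial 0.7 [ 0.775  0.11 
[... 977 characters left out ...]
tin 0.63 [ 0.488 -0.04   0.005] tray [-0.07   0.079]
side bottle 0.62 [ 0.618 -0.208  0.007] tray [ 0.071 -0.079]
side bottle 0.52 [ 0.717  0.26  -0.001] tray [0.136 0.395]
side crucible 0.67 [ 0.554 -0.122  0.003] tray [0.001 0.002]
side lid 0.64 [ 0.558 -0.051  0.004] tray [0.001 0.073]
side lid 0.46 [ 0.552 -0.128  0.045] tray [-0.    -0.004]
side lid 0.35 [ 0.555 -0.125  0.003] tray [ 0.002 -0.   ]
side scoop 0.69 [ 0.716  0.26  -0.002] tray [0.135 0.395]
side scoop 0.48 [ 0.777  0.103 -0.004] tray [0.207 0.243]
side beaker 0.45 [ 0.791 -0.13   0.003] tray [0.238 0.012]
side reagent 0.61 [ 0.778  0.102 -0.002] tray [0.208 0.242]
side reagent 0.61 [ 0.556 -0.124  0.004] tray [0.003 0.001]
```

View pics/c9.png

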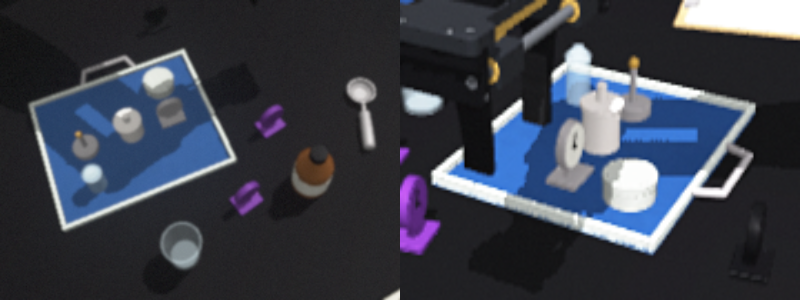

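In the picture, the tin stands in front of the dial, the lidded crucible is in the middle, and the bottle is behind the probe. All are upright, and the bystanders are in place.

```bash
python3 -c "
from plant import finish_job
print(finish_job())"
```

```text
the job is handed in; nothing more can be done
None
```

The job is handed in: in the last pictures the crucible (lid on), bottle and tin stand upright on the tray, each within about 5 mm of its target, with the amber bottle, beaker and scoop unmoved; the judge gave no verdict.

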